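# Tip the cookie-mix carton flat into the green-taped labelling frame

### The job

The carton of cookie mix standing on the packing mat must lie flat in the green-taped frame, ready for its date label. Without picking it up, push it high up with the fingertips so that it tips over towards that frame, nudging it along the mat before or after as needed, until it lies on a big face wholly inside the green tape. Keep it out of the red-taped frame, leave everything else where it is, and finish clear of the carton.

Things in the scene. Friction and masses are not known exactly. Their poses are not given: they have to be found in the camera images.
- carton: stiff, full carton of cookie mix, straw-coloured, dark blue bands, a round picture on both big faces; 120 wide (its x) by 60 thick (its y) by 190 tall (its z), 300 to 520 g, evenly filled. Origin: centre of its underside. It starts upright in the gap between the frames, one big face to each, up to 45 off their centre line and 0.1 rad askew. Lying flat, its origin is 30 above the mat
- carton_bottom_a (a point): mid-thickness of the carton's underside at its -x edge: 60 from the origin along the carton's -x
- carton_bottom_b (a point): the same at the +x edge: 60 from the origin along the carton's +x
- carton_top_a (a point): mid-thickness of the carton's top at its -x edge: 190 above carton_bottom_a along the carton's z
- carton_top_b (a point): mid-thickness of the carton's top at its +x edge: 190 above carton_bottom_b
- mat: pale grey packing mat fixed on the steel counter, 320 (its x) by 740 (its y), 2 thick; origin at the centre of its underside, on the counter. It carries both frames, one at either end along its y, their centres 190 either side of the mat's centre, parallel to it. Cardboard slides on it with ordinary friction: pushed near its top the carton tips over, lying it slides
- green_frame: rectangle of flat green tape on the mat: inside the tape 170 (its x) by 250 (its y), tape 15 wide and of no height to speak of; origin at its centre, at counter level (the mat's top is 2 above). It may be at the left or the right end of the mat
- red_frame: rectangle of flat red tape of the same size, at the other end of the mat; same origin and axes. The two outer tape edges are 100 apart across the gap where the carton stands
- tin: short unopened tin with an orange label, diameter 70, height 65, standing inside the red-taped frame; origin at the centre of its underside
- vanilla: small amber bottle with a black cap, diameter 42, height 110, standing on the near left corner of the mat; origin at the centre of its underside
- cutter: star-shaped steel cookie cutter, 72 across, 22 high, lying on the near right corner of the mat; origin at the centre of its underside
- starch_box: small white and orange box, 70 x 45 x 100 high, standing on the counter to the left of the mat; origin at the centre of its underside
- jam_jar: glass jar with a red lid, diameter 72, height 85, standing on the counter to the left of the mat, nearer the robot than the small box; origin at the centre of its underside
- bowl: round metal mixing bowl, rim diameter 170, height 85, standing on the counter to the right of the mat; origin at the centre of its underside
There are look-alikes about, which are no part of the job. Leave any pink look-alike of the carton alone.

How it is judged (in metres and radians):
On the way:
1. the carton is tipped over: it leans more than 30 degrees, its foot still down (angle between carton's own z axis and vertical above 0.52 rad and height (world z) of carton below 0.055 m), for 0.02 s.
At the end, for the whole second after the job is handed in: the carton lies flat on one of its two big faces (within 5 degrees) on the mat, at rest, with all four corners of its outline no farther out than the middle of the green tape's width (7.5 mm past the tape's inner edge) (angle between carton's own x axis and vertical between 1.48 and 1.66 rad and angle between carton's own z axis and vertical between 1.48 and 1.66 rad and height (world z) of carton between 0.025 and 0.04 m and linear speed of carton below 0.01 m/s and angular speed of carton below 0.05 rad/s and x of carton_bottom_a in the frame of green_frame between -0.0925 and 0.0925 m and y of carton_bottom_a in the frame of green_frame between -0.1325 and 0.1325 m and x of carton_bottom_b in the frame of green_frame between -0.0925 and 0.0925 m and y of carton_bottom_b in the frame of green_frame between -0.1325 and 0.1325 m and x of carton_top_a in the frame of green_frame between -0.0925 and 0.0925 m and y of carton_top_a in the frame of green_frame between -0.1325 and 0.1325 m and x of carton_top_b in the frame of green_frame between -0.0925 and 0.0925 m and y of carton_top_b in the frame of green_frame between -0.1325 and 0.1325 m); the robot touches nothing.
It fails at once if the carton is picked up: the centre of its underside is more than 55 mm above the counter (height (world z) of carton above 0.055 m).
It fails at once if the carton goes into the red-taped frame: one of its four mid-thickness corners passes the tape's inner edge ((x of carton_bottom_a in the frame of red_frame between -0.085 and 0.085 m and y of carton_bottom_a in the frame of red_frame between -0.125 and 0.125 m) or (x of carton_bottom_b in the frame of red_frame between -0.085 and 0.085 m and y of carton_bottom_b in the frame of red_frame between -0.125 and 0.125 m) or (x of carton_top_a in the frame of red_frame between -0.085 and 0.085 m and y of carton_top_a in the frame of red_frame between -0.125 and 0.125 m) or (x of carton_top_b in the frame of red_frame between -0.085 and 0.085 m and y of carton_top_b in the frame of red_frame between -0.125 and 0.125 m)).
It fails at once if something else is moved by more than 20 mm or knocked over (distance of any of tin, vanilla, cutter, starch_box, jam_jar, bowl from where it was at the start of the episode above 0.02 m or angle between any of tin, vanilla, cutter, starch_box, jam_jar, bowl's own z axis and vertical above 0.4 rad).
It also fails if it takes over 48 s, if anything falls off the work surface, if the arm or the gripper's body presses on something with over 40 N, if the wrist force passes 120 N, or if a joint passes its speed limit or range.

### The arm

A 6-joint arm with a two-finger parallel gripper is mounted at the origin on the work surface. World frame = base frame: x ahead of the robot, y to its left, z up, the work surface at z = 0. Lengths are in mm, angles in degrees, forces in N, time in s.
With the tool pointing down it reaches from about 300 to 850 mm from the base axis. Payload 4.2 kg.
Tool frame: the origin (TCP) lies midway between the tips of the shut fingers; the grasp point (between the pads) lies pinch_z behind it (pinch_z is the distance from the TCP to the grasp point, in mm); z points along the fingers, y is the line along which they close (so a half turn about z gives the same grasp; the last joint's range is limited). The gripper opens to 91 mm and grips with 3 to 60 N. Pads are 32 mm wide; open, the fingers measure 118 mm over their backs; the gripper's body (76 mm by 178 mm) begins 60 mm behind the grasp point.
Start: joints at [63.426, 18.312, 89.639, -0, 72.044, -1.146], TCP at [246.896, 519.316, 179.176] pointing down, gripper open.
Joint ranges: [-177.97, 177.97], [-48.28, 115.42], [12.27, 149.76], [-77.06, 257.06], [2.81, 150.46], [-146.56, 146.56]. Speed limits (degrees/s): [147.25, 147.25, 180, 180, 180, 180].

### API

Orientations are given as [roll, pitch, yaw] about the fixed x, y, z axes, in that order (R = Rz(yaw) Ry(pitch) Rx(roll)).
In Python, from workcell import state, grab_frame, job_done, masks_of, landmark_of, pinch_z gives the robot as it stands. The module is installed in compiled form; this text tells all that it offers.
- The arm moves only by the tool move_arm, never from a script. Its argument "plan" is a list of rows, each an object of numbers: "x", "y", "z": the shift along the tool's x, y, z in mm; "rx", "ry", "rz": the turn, a rotation vector about the tool's x, y, z in rad. A call has 1 to 10 rows; each row shifts and turns the commanded pose from where the row before left it, along the tool's axes as they then stand; what a row does not reach is not made up. A row lasts 1/10 s, in which the tool goes at most 50 mm and 8.59 degrees, less where a joint would pass 70% of its speed; a pose out of reach is approached as far as the arm can. A call is refused whole if a number of a shift passes 50 or a number of a turn 0.15, either way. A call with a gripper value outside its range is refused whole. "grip" is the opening, from 0 (shut) to 1 (fully open), set as the call begins (left out, the last holds). The fingers move at their own pace and stop on an object; "squeeze" is the grip in N (left out, the last holds). Time passes only in rows, so rows that do not move let the fingers close. It gives the time, the measured TCP pose, the force, the opening and the grip force at its end, in the units of the state.
- state(): the state, without advancing time (a new reading comes with each control period).
- grab_frame(name): name is "scene" or "top" or "wrist"; returns a dict with "img" (384x512x3 uint8, red, green, blue), "z_map" (384x512 float32, mm along the optical axis (not along the pixel's ray), 0 where there is no reading), "fx", "fy", "cx", "cy" (pixels), "rvec" (rotation vector, rad) and "tvec" (3), from world to camera coordinates, as OpenCV has them. Camera axes: x right, y down, z forward; pixel columns grow to the right and rows downward; lengths in mm; the calibration is good to about 2 mm. A picture is of the moment at which its call begins.
- job_done(): hands the job in; it is judged then, once.
Trained networks look in the newest picture that a camera, given by its name, has taken for a name from the list of things; names that differ only in an ending like _2 or _b are one class to them, and where a whole thing is asked for, a point or a joint stands for the part that bears it (a point fixed in the world has none). Each returns a list of dicts, best first, with "p" (0 to 1); they miss things now and then, are a little off and sometimes report something else, mostly with a low value. They report only what shows in the picture. A call takes as long as a camera call. They do not tell look-alikes from the thing itself.
- masks_of(camera, label): "pixels" (384x512 bool, what is visible of it) and "box" ([centre column, centre row, width, height] in pixels, round what is visible of it).
- landmark_of(camera, label): "point" ([column, row] in pixels: a listed point, or the origin of a listed thing).
The state is a dict: "time_s": time; "qpos": joint angles; "qvel": joint speeds; "effort": joint torques, N m; "ee_pos": TCP position; "ee_rot": TCP orientation; "force": force on the tool from outside, world axes, zero at the start; "torque": the same for the moment, N m; "gripper_width": finger opening in mm; "gripper_force": force on a finger pad.
Only numpy, scipy, OpenCV 4.12 (cv2) and the standard library are available. Lean on these libraries where they do the work, as an engineer would, in place of code of your own. Each camera call takes 0.05 s, during which the arm holds its last target. There are 200 camera calls.

## Working session

There is one attempt and no reset: what is moved stays moved. The work goes in short steps, Python scripts to look and compute and a tool call to move; the robot and the scene stay as the last step left them, time stands still between calls to the robot, and variables do not carry over. Pictures are saved under pics/ and viewed, at most 10 in all, crops included, and the job is handed in when it is done.

Besides the shell and the picture viewer there is one more tool, called after ">>>" as a command line: name --argument value ..., lists and objects as JSON in quotes. move_arm: Moves the arm, as the interface text tells. Its arguments: {"type":"object","properties":{"plan":{"type":"array","items":{"type":"object","properties":{"x":{"type":"number"},"y":{"type":"number"},"z":{"type":"number"},"rx":{"type":"number"},"ry":{"type":"number"},"rz":{"type":"number"}}}},"grip":{"type":"number"},"squeeze":{"type":"number"}},"required":["plan"]}

```bash
mkdir -p pics; cat > h.py <<'E'
import numpy as np,cv2
from workcell import *
def w(f,uv,z=None,d=None):
    R=cv2.Rodrigues(np.array(f["rvec"],float))[0];t=np.array(f["tvec"],float).ravel()
    uv=np.atleast_2d(uv).astype(float)
    r=np.c_[(uv[:,0]-f["cx"])/f["fx"],(uv[:,1]-f["cy"])/f["fy"],np.ones(len(uv))]
    if d is not None: return (r*np.asarray(d).reshape(-1,1)-t)@R
    c=-R.T@t; rd=r@R
    return c+rd*((z-c[2])/rd[:,2])[:,None]
def cloud(f,m):
    m=m&(f["z_map"]>0);v,u=np.nonzero(m)
    return w(f,np.c_[u,v],d=f["z_map"][v,u])
E
python3 - <<'E'
from h import *
print(state(),pinch_z)
ims=[]
for c in("scene","top"):
    f=grab_frame(c);ims.append(f["img"])
    for n in("carton","green_frame","red_frame","mat","tin","vanilla","cutter","bowl","starch_box","jam_jar"):
        for m in masks_of(c,n)[:3]:
            P=cloud(f,m["pixels"]); print(c,n,round(m["p"],2),np.round(m["box"]),np.round(np.percentile(P,[3,50,97],axis=0)).tolist() if len(P) else '')
    for n in("carton","carton_top_a","carton_top_b","carton_bottom_a","carton_bottom_b","green_frame","red_frame"):
        for l in landmark_of(c,n)[:3]:
            print(c,n,round(l["p"],2),np.round(l["point"]),np.round(w(f,l["point"],z=192 if "top" in n else 2)))
cv2.imwrite("pics/a.png",cv2.resize(np.vstack(ims)[:,:,::-1],(450,676))[:600] if 0 else cv2.resize(np.hstack(ims)[:,:,::-1],(800,300)))
cv2.imwrite("pics/top.png",ims[1][:,:,::-1])
E
```

```text
{'time_s': 0.0, 'qpos': array([ 6.34256383e+01,  1.83512121e+01,  8.97074145e+01, -1.55541410e-03,
        7.20447518e+01, -1.14651389e+00]), 'qvel': array([ 0.12493052, -0.05280347,  0.040845  , -0.04532198,  0.00894843,
        0.03366906]), 'effort': array([-1.49575466e-03, -4.12470174e+01, -2.31973028e+01,  7.26571237e-02,
        4.58017015e-02, -1.49654884e-04]), 'ee_pos': array([246.6422559 , 518.76922268, 178.31782122]), 'ee_rot': array([-1.79896613e+02, -5.90010079e-04,  1.54572632e+02]), 'force': array([-0.33782131,  0.31318203,  0.59535307]), 'torque': array([-0.06754336, -0.03424737,  0.00768178]), 'gripper_force': 0.0, 'gripper_width': 91.24430380667103} 18.8
scene carton 0.82 [270. 220.  48.  68.] [[545.0, -70.0, 12.0], [614.0, -49.0, 139.0], [658.0, 5.0, 193.0]]
scene carton 0.63 [189. 196.  28.  64.] [[300.0, -223.0, 0.0], [388.0, -184.0, 141.0], [418.0, -107.0, 191.0]]
scene green_frame 0.68 [313. 214.  62.  72.] [[463.0, 24.0, -2.0], [592.0, 233.0, 1.0], [681.0, 289.0, 5.0]]
scene red_frame 0.74 [223. 287. 114.  95.] [[521.0, -370.0, -1.0], [671.0, -261.0, 2.0], [73
[... 3967 characters left out ...]
. 157.] [[642. -19.   2.]]
top carton_top_a 0.88 [288. 245.] [[ 310. -125.  192.]]
top carton_top_a 0.85 [312. 214.] [[ 408. -203.  192.]]
top carton_top_a 0.8 [264. 174.] [[540. -44. 192.]]
top carton_top_b 0.88 [288. 245.] [[ 310. -125.  192.]]
top carton_top_b 0.85 [312. 214.] [[ 408. -203.  192.]]
top carton_top_b 0.8 [264. 174.] [[540. -44. 192.]]
top carton_bottom_a 0.6 [284. 246.] [[ 312. -123.    2.]]
top carton_bottom_a 0.59 [255. 158.] [[642. -14.   2.]]
top carton_bottom_a 0.58 [305. 222.] [[ 399. -202.    2.]]
top carton_bottom_b 0.6 [284. 246.] [[ 312. -123.    2.]]
top carton_bottom_b 0.59 [255. 158.] [[642. -14.   2.]]
top carton_bottom_b 0.58 [305. 222.] [[ 399. -202.    2.]]
```

View pics/a.png

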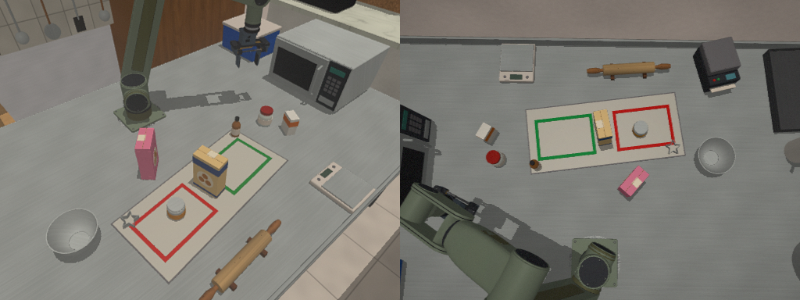

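View pics/top.png

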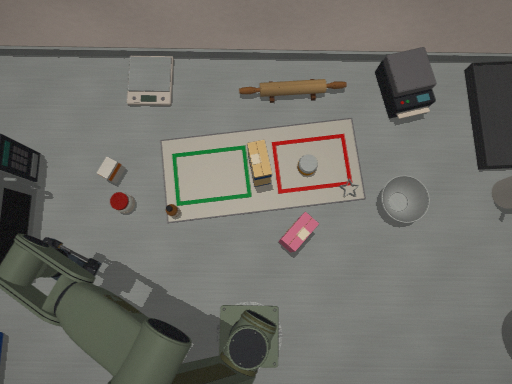

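The scene view and the top view show the carton (top view about 260,165) between the green frame on the left (212,176) and the red frame with the tin on the right (312,164). The pink look-alike is at about (299,231). I need to tip the carton towards +y.

```bash
cat >> h.py <<'E'
def frames():
    f=grab_frame("top");im=f["img"].astype(int);r,g,b=im[...,0],im[...,1],im[...,2]
    out={}
    for n,m in(("green",(g>r+50)&(g>b+30)),("red",(r>g+80)&(r>b+80))):
        k,l,s,c=cv2.connectedComponentsWithStats(m.astype(np.uint8),connectivity=8)
        i=1+np.argmax(s[1:,2]*s[1:,3]);v,u=np.nonzero(l==i)
        P=w(f,np.c_[u,v],z=2)
        out[n]=cv2.minAreaRect(P[:,:2].astype(np.float32))
    return f,out
def carton(c="top",lo=183,hi=205):
    f=grab_frame(c);out=[]
    for m in masks_of(c,"carton"):
        P=cloud(f,cv2.dilate(m["pixels"].astype(np.uint8),np.ones((5,5)))>0)
        T=P[(P[:,2]>lo)&(P[:,2]<hi)]
        if len(T)>20: out.append((m["p"],cv2.minAreaRect(T[:,:2].astype(np.float32)),np.median(T[:,2]),len(T)))
    return out
E
python3 - <<'E'
from h import *
print(frames()[1])
for c in("top","scene"):
  for o in carton(c): print(c,o)
E
```

```text
{'green': ((572.246826171875, 150.2517547607422), (198.9054412841797, 276.78912353515625), 7.851504802703857), 'red': ((624.056640625, -225.9295196533203), (198.82496643066406, 279.17938232421875), 7.943450450897217)}
top (0.88, ((355.0787658691406, -163.10623168945312), (59.938873291015625, 120.1925048828125), 49.23148727416992), np.float64(189.0146343168073), 687)
top (0.57, ((593.1080932617188, -28.65468978881836), (121.236328125, 60.287513732910156), 12.8683443069458), np.float64(190.5817294253435), 645)
scene (0.69, ((595.786376953125, -29.865631103515625), (120.69526672363281, 63.171356201171875), 13.658703804016113), np.float64(190.83252695038797), 707)
```

>>> move_arm --plan '[{"z": -40,"rz": 0.15},{"z": -40,"rz": 0.15},{"z": -40,"rz": 0.15},{"rz": 0.15},{"rz": 0.15},{"rz": 0.15}]'

```text
schema error: expected keys x, y, z, rx, ry, rz
```

>>> move_arm --plan '[{"x": -43,"y": 13},{"x": -43,"y": 13},{"x": -43,"y": 13},{"x": -43,"y": 13},{"x": -43,"y": 13},{"x": -43,"y": 13},{"x": -43,"y": 13},{"x": -43,"y": 13}]'

```text
schema error: expected keys x, y, z, rx, ry, rz
```

>>> move_arm --plan '[{"x": -43,"y": 13},{"x": -43,"y": 13},{"x": -43,"y": 13},{"x": -43,"y": 13},{"x": -43,"y": 13},{"x": -43,"y": 13},{"x": -43,"y": 13},{"x": -43,"y": 13},{},{}]'

```text
schema error: expected keys x, y, z, rx, ry, rz
```

>>> move_arm --plan '[{"x": 0,"y": 0,"z": -40,"rx": 0,"ry": 0,"rz": 0.15},{"x": 0,"y": 0,"z": -40,"rx": 0,"ry": 0,"rz": 0.15},{"x": 0,"y": 0,"z": -40,"rx": 0,"ry": 0,"rz": 0.15},{"x": 0,"y": 0,"z": 0,"rx": 0,"ry": 0,"rz": 0.15},{"x": 0,"y": 0,"z": 0,"rx": 0,"ry": 0,"rz": 0.15},{"x": 0,"y": 0,"z": 0,"rx": 0,"ry": 0,"rz": 0.15},{"x": 0,"y": 0,"z": 0,"rx": 0,"ry": 0,"rz": 0},{"x": 0,"y": 0,"z": 0,"rx": 0,"ry": 0,"rz": 0}]'

```text
time_s: 2.85
ee_pos: [246.9, 519.3, 299.1]
ee_rot: [-180.0, 0.0, 103.2]
force: [-0.5, 1.2, -1.0]
gripper_width: 91.5
gripper_force: 0.0
```

>>> move_arm --plan '[{"x": -43,"y": 13,"z": 0,"rx": 0,"ry": 0,"rz": 0},{"x": -43,"y": 13,"z": 0,"rx": 0,"ry": 0,"rz": 0},{"x": -43,"y": 13,"z": 0,"rx": 0,"ry": 0,"rz": 0},{"x": -43,"y": 13,"z": 0,"rx": 0,"ry": 0,"rz": 0},{"x": -43,"y": 13,"z": 0,"rx": 0,"ry": 0,"rz": 0},{"x": -43,"y": 13,"z": 0,"rx": 0,"ry": 0,"rz": 0},{"x": -43,"y": 13,"z": 0,"rx": 0,"ry": 0,"rz": 0},{"x": -43,"y": 13,"z": 0,"rx": 0,"ry": 0,"rz": 0}]'

```text
time_s: 3.65
ee_pos: [426.2, 205.9, 299.3]
ee_rot: [180.0, -0.0, 103.2]
force: [0.2, 1.2, -0.5]
gripper_width: 91.4
gripper_force: 0.0
```

>>> move_arm --plan '[{"x": -43,"y": 13,"z": 0,"rx": 0,"ry": 0,"rz": 0},{"x": -43,"y": 13,"z": 0,"rx": 0,"ry": 0,"rz": 0},{"x": -43,"y": 13,"z": 0,"rx": 0,"ry": 0,"rz": 0},{"x": -43,"y": 13,"z": 0,"rx": 0,"ry": 0,"rz": 0},{"x": -43,"y": 13,"z": 0,"rx": 0,"ry": 0,"rz": 0},{"x": -43,"y": 13,"z": 0,"rx": 0,"ry": 0,"rz": 0},{"x": -43,"y": 13,"z": 0,"rx": 0,"ry": 0,"rz": 0},{"x": -43,"y": 13,"z": 0,"rx": 0,"ry": 0,"rz": 0},{"x": 0,"y": 0,"z": 0,"rx": 0,"ry": 0,"rz": 0},{"x": 0,"y": 0,"z": 0,"rx": 0,"ry": 0,"rz": 0}]'

```text
time_s: 4.65
ee_pos: [604.4, -104.8, 298.3]
ee_rot: [-179.9, -0.1, 103.0]
force: [0.9, 0.5, -0.3]
gripper_width: 91.2
gripper_force: 0.0
```

>>> move_arm --plan '[{"x": 0,"y": 8,"z": 33,"rx": 0,"ry": 0,"rz": 0},{"x": 0,"y": 0,"z": 33,"rx": 0,"ry": 0,"rz": 0},{"x": 0,"y": 0,"z": 33,"rx": 0,"ry": 0,"rz": 0},{"x": 0,"y": 0,"z": 33,"rx": 0,"ry": 0,"rz": 0},{"x": 10,"y": 0,"z": 0,"rx": 0,"ry": 0,"rz": 0},{"x": 10,"y": 0,"z": 0,"rx": 0,"ry": 0,"rz": 0},{"x": 5,"y": 0,"z": 0,"rx": 0,"ry": 0,"rz": 0},{"x": 5,"y": 0,"z": 0,"rx": 0,"ry": 0,"rz": 0},{"x": 5,"y": 0,"z": 0,"rx": 0,"ry": 0,"rz": 0},{"x": 5,"y": 0,"z": 0,"rx": 0,"ry": 0,"rz": 0}]'

```text
time_s: 5.65
ee_pos: [603.5, -63.1, 168.0]
ee_rot: [179.9, 0.0, 103.0]
force: [-0.1, -0.0, -0.4]
gripper_width: 91.3
gripper_force: 0.0
```

```bash
python3 - <<'E'
from h import *
for o in carton("scene",150,215): print(o)
f=grab_frame("scene");cv2.imwrite("pics/b.png",cv2.resize(f["img"][130:330,150:390,::-1],(720,600)))
E
```

```text
(0.94, ((597.1842651367188, -40.881996154785156), (123.12907409667969, 85.065185546875), 13.128902435302734), np.float64(188.773956815055), 803)
(0.64, ((357.4270935058594, -165.17921447753906), (61.34668731689453, 123.52405548095703), 49.45615005493164), np.float64(188.1876247861831), 789)
```

View pics/b.png

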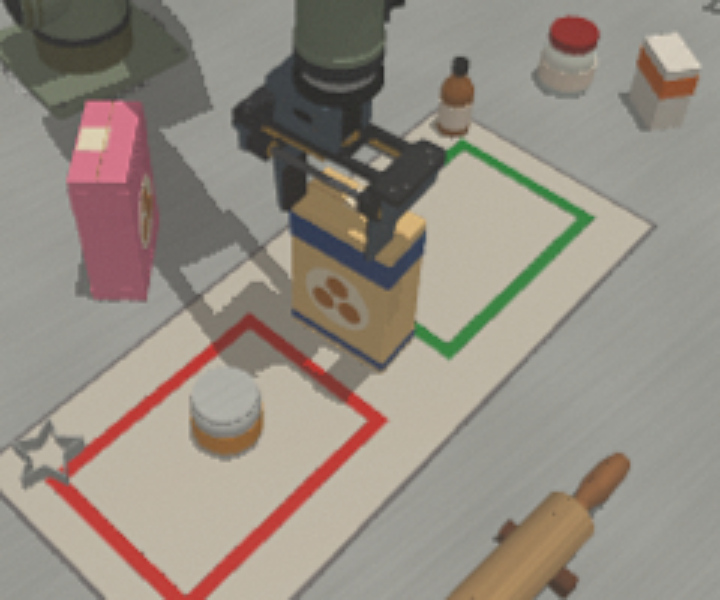

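The fingers stand just behind the carton's near face (crop about 380,230), in line with it. Now I push.

>>> move_arm --plan '[{"x": 8,"y": 0,"z": 0,"rx": 0,"ry": 0,"rz": 0},{"x": 8,"y": 0,"z": 0,"rx": 0,"ry": 0,"rz": 0},{"x": 8,"y": 0,"z": 0,"rx": 0,"ry": 0,"rz": 0},{"x": 8,"y": 0,"z": 0,"rx": 0,"ry": 0,"rz": 0}]'

```text
time_s: 6.2
ee_pos: [595.8, -31.5, 167.1]
ee_rot: [-180.0, -0.0, 103.0]
force: [0.1, -0.6, -0.2]
gripper_width: 91.3
gripper_force: 0.0
```

```bash
python3 - <<'E'
from h import *
f=grab_frame("scene");cv2.imwrite("pics/c.png",cv2.resize(f["img"][130:330,150:390,::-1],(720,600)))
E
```

```text
(no output)
```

View pics/c.png

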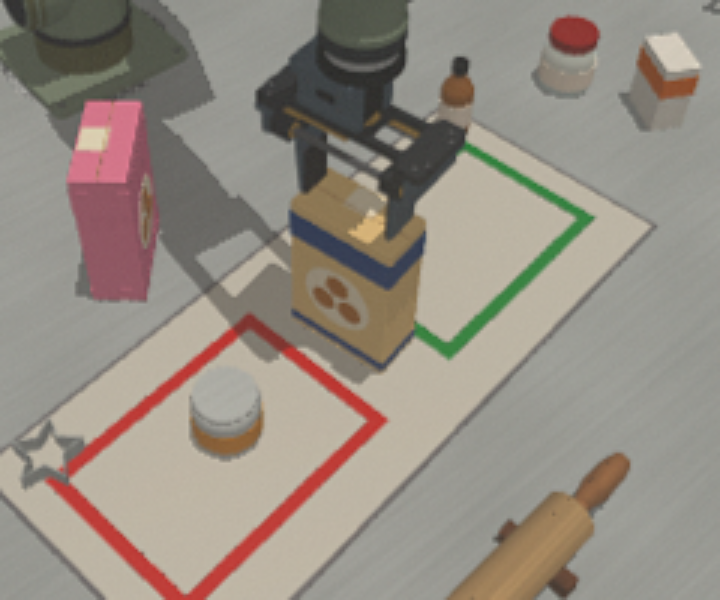

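The fingers passed over the carton's top without touching it. Open fingertips evidently sit higher than the TCP, which is defined for shut fingers. I'll back off, half close the fingers and go lower.

>>> move_arm --plan '[{"x": -20,"y": 0,"z": 0,"rx": 0,"ry": 0,"rz": 0},{"x": -20,"y": 0,"z": 0,"rx": 0,"ry": 0,"rz": 0},{"x": -20,"y": 0,"z": 0,"rx": 0,"ry": 0,"rz": 0},{"x": -18,"y": 0,"z": 0,"rx": 0,"ry": 0,"rz": 0},{"x": 0,"y": 0,"z": 0,"rx": 0,"ry": 0,"rz": 0}]'

```text
time_s: 6.75
ee_pos: [613.9, -110.2, 166.9]
ee_rot: [180.0, 0.0, 102.9]
force: [-0.5, 0.3, -0.2]
gripper_width: 91.2
gripper_force: 0.0
```

>>> move_arm --plan '[{"x": 0,"y": 0,"z": 0,"rx": 0,"ry": 0,"rz": 0},{"x": 0,"y": 0,"z": 0,"rx": 0,"ry": 0,"rz": 0},{"x": 0,"y": 0,"z": 0,"rx": 0,"ry": 0,"rz": 0},{"x": 0,"y": 3,"z": 10,"rx": 0,"ry": 0,"rz": 0},{"x": 0,"y": 0,"z": 7,"rx": 0,"ry": 0,"rz": 0},{"x": 0,"y": 0,"z": 0,"rx": 0,"ry": 0,"rz": 0}]' --grip 0.5

```text
time_s: 7.35
ee_pos: [615.4, -107.1, 148.2]
ee_rot: [-179.8, -0.1, 103.0]
force: [-0.3, 0.6, -0.0]
gripper_width: 46.8
gripper_force: 0.0
```

```bash
python3 - <<'E'
from h import *
print(state()["ee_pos"])
f=grab_frame("scene");cv2.imwrite("pics/d.png",cv2.resize(f["img"][130:330,150:390,::-1],(720,600)))
for o in carton("scene",150,215): print(o)
E
```

```text
[ 615.37942754 -107.06802552  148.22243611]
(0.81, ((357.3937072753906, -164.89840698242188), (62.24428939819336, 124.01367950439453), 48.6949462890625), np.float64(188.22039850281965), 784)
(0.78, ((607.0352783203125, -49.710853576660156), (135.09152221679688, 105.44470977783203), 84.92190551757812), np.float64(185.9005245044134), 308)
(0.71, ((619.978759765625, -60.598846435546875), (158.76124572753906, 15.792269706726074), 69.90411376953125), np.float64(189.66320268424545), 63)
```

View pics/d.png

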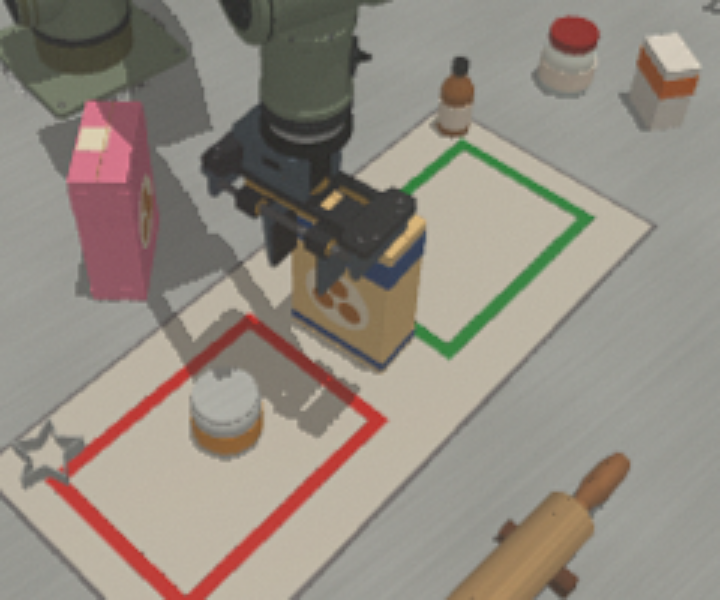

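The half-closed fingers are now clear behind the carton and below its top edge (crop about 325,280). Push again.

>>> move_arm --plan '[{"x": 10,"y": 0,"z": 0,"rx": 0,"ry": 0,"rz": 0},{"x": 10,"y": 0,"z": 0,"rx": 0,"ry": 0,"rz": 0},{"x": 5,"y": 0,"z": 0,"rx": 0,"ry": 0,"rz": 0},{"x": 5,"y": 0,"z": 0,"rx": 0,"ry": 0,"rz": 0},{"x": 5,"y": 0,"z": 0,"rx": 0,"ry": 0,"rz": 0},{"x": 5,"y": 0,"z": 0,"rx": 0,"ry": 0,"rz": 0},{"x": 5,"y": 0,"z": 0,"rx": 0,"ry": 0,"rz": 0}]'

```text
time_s: 8.2
ee_pos: [606.5, -63.6, 150.3]
ee_rot: [180.0, 0.0, 103.0]
force: [0.1, -0.3, 0.2]
gripper_width: 45.6
gripper_force: 0.4
```

>>> move_arm --plan '[{"x": 5,"y": 0,"z": 0,"rx": 0,"ry": 0,"rz": 0},{"x": 5,"y": 0,"z": 0,"rx": 0,"ry": 0,"rz": 0},{"x": 5,"y": 0,"z": 0,"rx": 0,"ry": 0,"rz": 0},{"x": 5,"y": 0,"z": 0,"rx": 0,"ry": 0,"rz": 0}]'

```text
time_s: 8.6
ee_pos: [601.7, -43.8, 150.1]
ee_rot: [-180.0, -0.0, 103.0]
force: [0.0, -1.1, 0.1]
gripper_width: 45.8
gripper_force: 0.2
```

```bash
python3 - <<'E'
from h import *
print(state()["force"])
f=grab_frame("scene");cv2.imwrite("pics/e.png",cv2.resize(f["img"][130:330,150:390,::-1],(720,600)))
E
```

```text
[ 0.04106967 -1.05373747  0.08530666]
```

View pics/e.png

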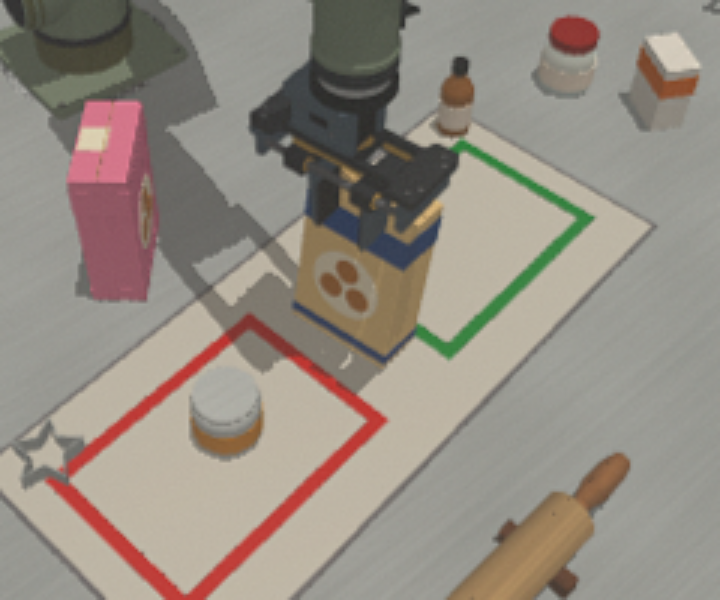

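The carton is tipping about its green-side foot and leans roughly 8°. Keep going.

>>> move_arm --plan '[{"x": 6,"y": 0,"z": 0,"rx": 0,"ry": 0,"rz": 0},{"x": 6,"y": 0,"z": 0,"rx": 0,"ry": 0,"rz": 0},{"x": 6,"y": 0,"z": 0,"rx": 0,"ry": 0,"rz": 0},{"x": 6,"y": 0,"z": 0,"rx": 0,"ry": 0,"rz": 0},{"x": 6,"y": 0,"z": 0,"rx": 0,"ry": 0,"rz": 0},{"x": 6,"y": 0,"z": 0,"rx": 0,"ry": 0,"rz": 0},{"x": 6,"y": 0,"z": 0,"rx": 0,"ry": 0,"rz": 0},{"x": 6,"y": 0,"z": 0,"rx": 0,"ry": 0,"rz": 0},{"x": 0,"y": 0,"z": 0,"rx": 0,"ry": 0,"rz": 0},{"x": 0,"y": 0,"z": 0,"rx": 0,"ry": 0,"rz": 0}]'

```text
time_s: 9.65
ee_pos: [591.1, 2.6, 150.2]
ee_rot: [180.0, 0.0, 103.0]
force: [-0.2, -0.9, 0.3]
gripper_width: 45.6
gripper_force: 0.0
```

```bash
python3 - <<'E'
from h import *
for c in("scene","top"):
  for o in carton(c,50,75): print(c,o)
E
```

```text
scene (0.7, ((382.76507568359375, -156.42869567871094), (52.815433502197266, 130.289794921875), 21.724565505981445), np.float64(61.881477083155204), 126)
scene (0.64, ((566.8157348632812, 94.37887573242188), (122.16876983642578, 193.8942413330078), 12.942366600036621), np.float64(60.85403713398074), 1405)
top (0.74, ((561.6370849609375, 110.64482116699219), (121.36133575439453, 158.18350219726562), 12.413854598999023), np.float64(61.233432919350534), 853)
```

It fell flat, centre about (567,94), lying 55 mm short of the frame's centre and 5° askew. Retreat, square the tool to the frame, descend and push the carton's foot.

>>> move_arm --plan '[{"x": -20,"y": 0,"z": 0,"rx": 0,"ry": 0,"rz": 0},{"x": -20,"y": 0,"z": 0,"rx": 0,"ry": 0,"rz": 0},{"x": -20,"y": 0,"z": 0,"rx": 0,"ry": 0,"rz": 0.09},{"x": 0,"y": -10,"z": 0,"rx": 0,"ry": 0,"rz": 0},{"x": 0,"y": 0,"z": 30,"rx": 0,"ry": 0,"rz": 0},{"x": 0,"y": 0,"z": 30,"rx": 0,"ry": 0,"rz": 0},{"x": 0,"y": 0,"z": 30,"rx": 0,"ry": 0,"rz": 0},{"x": 0,"y": 0,"z": 31,"rx": 0,"ry": 0,"rz": 0},{"x": 0,"y": 0,"z": 0,"rx": 0,"ry": 0,"rz": 0},{"x": 0,"y": 0,"z": 0,"rx": 0,"ry": 0,"rz": 0}]'

```text
time_s: 10.85
ee_pos: [594.4, -57.0, 29.5]
ee_rot: [-180.0, -0.0, 97.9]
force: [-0.2, -0.3, 0.6]
gripper_width: 45.5
gripper_force: 0.0
```

```bash
cat >> h.py <<'E'
def ing(p,c=(572.2,150.3),a=np.radians(7.85)):
    d=np.array(p[:2])-c; return np.round([d@[np.cos(a),np.sin(a)],d@[-np.sin(a),np.cos(a)]],1)
E
python3 - <<'E'
from h import *
print(ing(state()["ee_pos"]))
for c in("scene","top"):
  for o in carton(c,50,75): print(c,o,ing(o[1][0]),[ing(q).tolist() for q in cv2.boxPoints(o[1])])
E
```

```text
[  -6.3 -208.4]
scene (0.84, ((566.6204833984375, 94.79969024658203), (121.89973449707031, 194.36624145507812), 13.174461364746094), np.float64(60.993641289772754), 1185) [-13.1 -54.2] [[-82.8, 36.9], [-64.8, -156.6], [56.6, -145.3], [38.6, 48.2]]
scene (0.84, ((380.8742980957031, -154.5424346923828), (52.881290435791016, 131.94281005859375), 22.83795928955078), np.float64(64.08959840064702), 125) [-231.2 -275.9] [[-273.8, -219.0], [-239.6, -346.4], [-188.6, -332.7], [-222.7, -205.3]]
top (0.59, ((565.3303833007812, 96.74232482910156), (122.05119323730469, 187.5699920654297), 13.610694885253906), np.float64(61.000516647226576), 1523) [-14.1 -52.1] [[-84.3, 35.1], [-65.4, -151.6], [56.0, -139.3], [37.2, 47.3]]
```

Carton centre in frame axes is (-13.5, -53). Push about 100 mm.

>>> move_arm --plan '[{"x": 15,"y": 0,"z": 0,"rx": 0,"ry": 0,"rz": 0},{"x": 15,"y": 0,"z": 0,"rx": 0,"ry": 0,"rz": 0},{"x": 8,"y": 0,"z": 0,"rx": 0,"ry": 0,"rz": 0},{"x": 8,"y": 0,"z": 0,"rx": 0,"ry": 0,"rz": 0},{"x": 8,"y": 0,"z": 0,"rx": 0,"ry": 0,"rz": 0},{"x": 8,"y": 0,"z": 0,"rx": 0,"ry": 0,"rz": 0},{"x": 8,"y": 0,"z": 0,"rx": 0,"ry": 0,"rz": 0},{"x": 8,"y": 0,"z": 0,"rx": 0,"ry": 0,"rz": 0},{"x": 0,"y": 0,"z": 0,"rx": 0,"ry": 0,"rz": 0}]'

```text
time_s: 11.95
ee_pos: [583.8, 20.9, 29.1]
ee_rot: [-180.0, -0.0, 97.9]
force: [-0.2, 0.0, -0.2]
gripper_width: 45.7
gripper_force: 0.0
```

```bash
python3 - <<'E'
from h import *
print(ing(state()["ee_pos"]))
for c in("scene","top"):
  for o in carton(c,50,75): print(c,o,ing(o[1][0]),[ing(q).tolist() for q in cv2.boxPoints(o[1])])
E
```

```text
[  -6.2 -129.7]
scene (0.92, ((567.9298706054688, 93.23555755615234), (122.01708221435547, 191.84103393554688), 11.91224479675293), np.float64(60.76497101254325), 787) [-12.  -55.9] [[-79.7, 35.4], [-66.1, -155.9], [55.6, -147.3], [42.0, 44.1]]
scene (0.72, ((383.3934631347656, -157.6254119873047), (52.51710510253906, 124.7463150024414), 21.16159439086914), np.float64(62.36069588265181), 127) [-229.1 -279.3] [[-269.0, -224.6], [-240.3, -346.0], [-189.2, -333.9], [-217.9, -212.5]]
top (0.7, ((559.3720703125, 122.07197570800781), (120.9549789428711, 135.2523193359375), 12.834479331970215), np.float64(60.9526366543454), 715) [-16.6 -26.2] [[-82.7, 35.9], [-70.9, -98.8], [49.6, -88.3], [37.8, 46.4]]
```

```bash
python3 - <<'E'
from h import *
f=grab_frame("scene");g=grab_frame("wrist")
cv2.imwrite("pics/f.png",np.hstack([cv2.resize(f["img"][150:310,190:370,::-1],(450,400)),cv2.resize(g["img"][:,:,::-1],(350,400))]))
E
```

```text
(no output)
```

View pics/f.png

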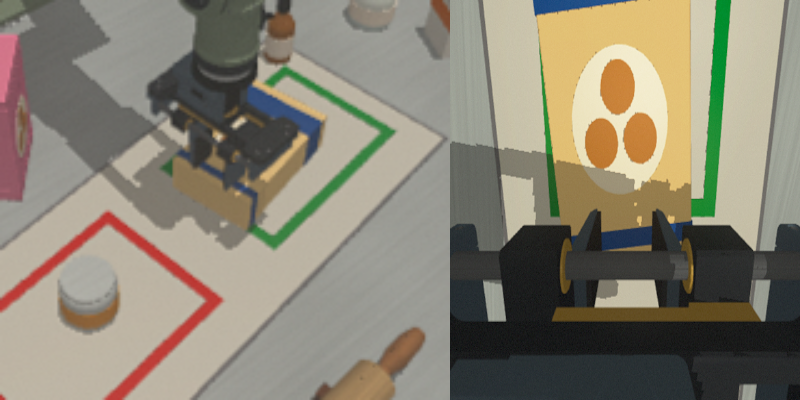

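```bash
python3 - <<'E'
from h import *
for c in("wrist","scene"):
    f=grab_frame(c);P=cloud(f,f["img"].max(2)<75)
    a=np.radians(7.85);d=P[:,:2]-[572.2,150.3];F=np.c_[d@[np.cos(a),np.sin(a)],d@[-np.sin(a),np.cos(a)],P[:,2]]
    m=(abs(F[:,0]+6)<70)&(F[:,1]>-175)&(F[:,1]<-80)&(F[:,2]<110)
    Q=F[m]; print(c,len(Q))
    for lo in range(0,110,10):
        q=Q[(Q[:,2]>=lo)&(Q[:,2]<lo+10)]
        if len(q): print(lo,len(q),q.min(0).round(),q.max(0).round())
E
```

```text
wrist 2115
60 305 [ -66. -141.   60.] [  53. -114.   70.]
70 330 [ -37. -136.   70.] [  26. -113.   80.]
80 386 [ -38. -148.   80.] [  27. -114.   90.]
90 469 [ -39. -147.   90.] [  27. -114.  100.]
100 625 [ -41. -147.  100.] [  28. -113.  110.]
scene 115
60 5 [ -31. -146.   64.] [ -30. -121.   68.]
70 25 [ -37. -153.   70.] [  26. -117.   80.]
80 37 [ -37. -152.   80.] [  27. -120.   90.]
90 25 [ -35. -152.   91.] [  29. -124.  100.]
100 23 [ -33. -153.  100.] [  29. -119.  110.]
```

The fingers' depth points start at z about 65 with the TCP at 29, so half-open tips sit roughly 35 mm above the TCP and pass just over the lying carton. I'll back out, drop 25 mm (tips near 40) and push.

>>> move_arm --plan '[{"x": -20,"y": 0,"z": 0,"rx": 0,"ry": 0,"rz": 0},{"x": -20,"y": 0,"z": 0,"rx": 0,"ry": 0,"rz": 0},{"x": -20,"y": 0,"z": 0,"rx": 0,"ry": 0,"rz": 0},{"x": -10,"y": 0,"z": 0,"rx": 0,"ry": 0,"rz": 0},{"x": 0,"y": 0,"z": 8,"rx": 0,"ry": 0,"rz": 0},{"x": 0,"y": 0,"z": 8,"rx": 0,"ry": 0,"rz": 0},{"x": 0,"y": 0,"z": 8,"rx": 0,"ry": 0,"rz": 0},{"x": 0,"y": 0,"z": 0,"rx": 0,"ry": 0,"rz": 0}]'

```text
time_s: 13.15
ee_pos: [592.1, -48.5, 3.4]
ee_rot: [-179.8, -0.1, 97.9]
force: [-0.4, 0.3, -0.6]
gripper_width: 45.9
gripper_force: 0.0
```

```bash
python3 - <<'E'
from h import *
e=ing(state()["ee_pos"]);print(e,state()["force"])
for c in("wrist","scene"):
    f=grab_frame(c);P=cloud(f,f["img"].max(2)<75)
    a=np.radians(7.85);d=P[:,:2]-[572.2,150.3];F=np.c_[d@[np.cos(a),np.sin(a)],d@[-np.sin(a),np.cos(a)],P[:,2]]
    m=(abs(F[:,0]+6)<36)&(abs(F[:,1]-e[1])<25)&(F[:,2]<80)
    Q=F[m]; print(c,len(Q))
    for lo in range(0,80,10):
        q=Q[(Q[:,2]>=lo)&(Q[:,2]<lo+10)]
        if len(q): print(lo,len(q),q.min(0).round(),q.max(0).round())
E
```

```text
[  -7.5 -199.6] [-0.39098416  0.29920948 -0.58921463]
wrist 1671
0 9 [ -36. -221.    1.] [ -35. -196.    3.]
30 37 [ -35. -209.   37.] [  21. -183.   40.]
40 295 [ -38. -207.   40.] [  24. -182.   50.]
50 366 [ -40. -203.   50.] [  25. -182.   60.]
60 425 [ -40. -216.   60.] [  26. -182.   70.]
70 539 [ -41. -216.   70.] [  27. -182.   80.]
scene 83
30 1 [ -32. -196.   39.] [ -32. -196.   39.]
40 14 [ -34. -219.   42.] [  25. -190.   50.]
50 29 [ -34. -220.   50.] [  27. -190.   60.]
60 20 [ -34. -220.   61.] [  27. -195.   70.]
70 19 [ -35. -221.   71.] [  29. -188.   79.]
```

Tips are now at z about 38 with their front 30 mm short of the foot. Push 85 mm.

>>> move_arm --plan '[{"x": 10,"y": 0,"z": 0,"rx": 0,"ry": 0,"rz": 0},{"x": 10,"y": 0,"z": 0,"rx": 0,"ry": 0,"rz": 0},{"x": 8,"y": 0,"z": 0,"rx": 0,"ry": 0,"rz": 0},{"x": 7,"y": 0,"z": 0,"rx": 0,"ry": 0,"rz": 0},{"x": 7,"y": 0,"z": 0,"rx": 0,"ry": 0,"rz": 0},{"x": 7,"y": 0,"z": 0,"rx": 0,"ry": 0,"rz": 0},{"x": 0,"y": 0,"z": 0,"rx": 0,"ry": 0,"rz": 0}]'

```text
time_s: 13.95
ee_pos: [586.8, 0.2, 5.3]
ee_rot: [180.0, -0.0, 97.9]
force: [0.4, -0.0, -0.6]
gripper_width: 45.4
gripper_force: 0.0
```

```bash
python3 - <<'E'
from h import *
print(ing(state()["ee_pos"]),state()["force"])
for c in("scene","top"):
  for o in carton(c,50,75): print(c,o[0],o[1][2],o[3],ing(o[1][0]),[ing(q).tolist() for q in cv2.boxPoints(o[1])])
E
```

```text
[  -6.  -150.7] [ 0.37797282 -0.0189668  -0.62044604]
scene 0.61 22.148969650268555 137 [-230.4 -277.4] [[-271.9, -220.9], [-239.8, -346.9], [-188.9, -333.9], [-221.0, -207.9]]
scene 0.58 11.446050643920898 878 [ -8.3 -59.1] [[-77.1, 52.4], [-62.6, -178.4], [60.4, -170.7], [45.9, 60.2]]
scene 0.47 51.36982345581055 69 [-111.6  136.3] [[-136.0, 132.5], [-116.6, 112.1], [-87.2, 140.0], [-106.6, 160.4]]
top 0.95 10.503646850585938 1089 [-11.9 -28.3] [[-77.0, 54.3], [-69.0, -116.6], [53.3, -110.9], [45.3, 60.0]]
```

Moving: the carton advanced about 15 mm and its top edge is at y≈57. Push 36 mm more, which puts the top at about 93.

>>> move_arm --plan '[{"x": 7,"y": 0,"z": 0,"rx": 0,"ry": 0,"rz": 0},{"x": 7,"y": 0,"z": 0,"rx": 0,"ry": 0,"rz": 0},{"x": 7,"y": 0,"z": 0,"rx": 0,"ry": 0,"rz": 0},{"x": 7,"y": 0,"z": 0,"rx": 0,"ry": 0,"rz": 0},{"x": 5,"y": 0,"z": 0,"rx": 0,"ry": 0,"rz": 0},{"x": 3,"y": 0,"z": 0,"rx": 0,"ry": 0,"rz": 0},{"x": 0,"y": 0,"z": 0,"rx": 0,"ry": 0,"rz": 0},{"x": -20,"y": 0,"z": 0,"rx": 0,"ry": 0,"rz": 0},{"x": -30,"y": 0,"z": 0,"rx": 0,"ry": 0,"rz": 0},{"x": -30,"y": 0,"z": 0,"rx": 0,"ry": 0,"rz": 0}]'

```text
time_s: 15.15
ee_pos: [593.2, -44.5, 5.4]
ee_rot: [180.0, -0.0, 97.9]
force: [0.0, 0.2, -0.1]
gripper_width: 45.6
gripper_force: 0.0
```

>>> move_arm --plan '[{"x": 0,"y": 0,"z": -40,"rx": 0,"ry": 0,"rz": 0},{"x": 0,"y": 0,"z": -40,"rx": 0,"ry": 0,"rz": 0},{"x": 0,"y": 0,"z": -40,"rx": 0,"ry": 0,"rz": 0},{"x": 0,"y": 0,"z": -40,"rx": 0,"ry": 0,"rz": 0},{"x": 0,"y": 0,"z": -30,"rx": 0,"ry": 0,"rz": 0},{"x": 0,"y": 0,"z": 0,"rx": 0,"ry": 0,"rz": 0},{"x": 0,"y": 0,"z": 0,"rx": 0,"ry": 0,"rz": 0}]'

```text
time_s: 15.85
ee_pos: [593.0, -44.2, 195.7]
ee_rot: [179.9, -0.0, 97.8]
force: [-0.2, 0.8, -1.2]
gripper_width: 45.6
gripper_force: 0.0
```

```bash
python3 - <<'E'
from h import *
print(ing(state()["ee_pos"]),state()["force"])
for c in("scene","top"):
  for o in carton(c,50,75): print(c,o[0],o[1][1:],o[3],ing(o[1][0]),[ing(q).tolist() for q in cv2.boxPoints(o[1])])
f=grab_frame("scene");cv2.imwrite("pics/g.png",cv2.resize(f["img"][130:330,150:390,::-1],(720,600)))
E
```

```text
[  -6.  -195.5] [-0.19540178  0.83868914 -1.15902317]
scene 0.84 ((52.91694641113281, 132.2315673828125), 22.63945770263672) 130 [-230.2 -277. ] [[-272.6, -219.8], [-238.9, -347.6], [-187.7, -334.1], [-221.4, -206.3]]
scene 0.68 ((121.84837341308594, 195.10113525390625), 8.107834815979004) 1567 [-5.  -5.3] [[-66.3, 92.0], [-65.5, -103.1], [56.4, -102.6], [55.5, 92.5]]
scene 0.19 ((65.77483367919922, 65.30732727050781), 21.435195922851562) 416 [  -8.4 -361.6] [[-48.0, -337.6], [-32.6, -401.1], [31.3, -385.6], [15.9, -322.1]]
top 0.9 ((122.10836029052734, 190.3898468017578), 7.895277976989746) 1703 [-5.8 -3.5] [[-66.9, 91.6], [-66.8, -98.8], [55.3, -98.7], [55.2, 91.7]]
```

View pics/g.png

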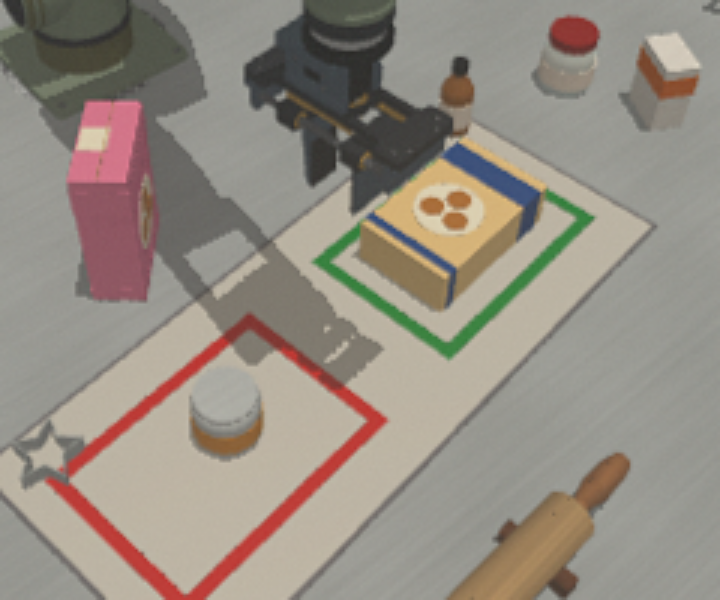

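The carton lies flat and square inside the green frame (crop about 450,225), within 6 mm of its centre. The arm is clear and nothing else has moved.

```bash
python3 -c "
from workcell import *
print(job_done())"
```

```text
the job is handed in; nothing more can be done
None
```

I tipped the carton over towards the green frame and slid it in: it lies flat and square, about 6 mm off centre and well inside the tape, the arm is clear, the other items look unmoved, and the job is handed in (no verdict was returned).

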